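# Push the row of soft jaws through the dust flap

## Task

Send the row of three aluminium jaws through the sprung dust flap into the blast cabinet's tunnel, pushing them as one straight row with the T-headed pusher until they are felt to press firmly against the stop plate, all closed up, but with no ramming and without the row buckling. The pusher's wooden handle is hidden in its holster: draw it out by the steel end, lay it down on the bench and let go, then take it again by the wooden handle to push. The jaws are degreased, so never touch them with the gripper; afterwards draw the pusher back out so that the flap closes, leave it lying on the bench, and leave the other things on the bench where they are.

Things in the scene. Friction and masses are not known exactly. Their poses are not given: they have to be found in the camera images.
- tunnel: Fixed steel tunnel leading into the blue cabinet (from x=300 mm, 400 wide, 250 high). Origin on the bench, on the centre line below the flap; x into the tunnel (the way to push), z up. No floor: parts slide on the bench. Side walls 70 mm high, 62 mm apart, x=0 to 300 mm; cross bar at x=0 up to 76 mm high. Two 45 mm high wings widen the mouth to 90 mm at x=-36 mm
- flap (a joint): Aluminium flap in the tunnel mouth, 56 mm wide, hinged at its top, 60 mm above the bench, lower edge 6 mm above it. 0 = closed; grows to 1.5 rad as it swings into the tunnel; it cannot swing outward. A light spring (1 to 2 N at the edge) closes it. It lies on what is under it, and drops shut behind a 40 mm high part whose rear is over 52 mm past the hinge
- stop: Dark steel stop plate fixed in the tunnel, 54 mm wide, 40 mm high, rigid: press the row on it with 5 to 20 N. Origin at the foot of the face that the jaws meet; x as the tunnel's x. It stands 248 to 268 mm into the tunnel
- jaw_a: Front jaw, nearest the flap: aluminium block 60 mm long (x, along the row), 50 wide (y), 40 high, two dark bolt holes on top, about 0.32 kg, loose. Origin at the centre of its underside. The three jaws stand some mm apart and not quite in line, the front face about 45 mm before the flap
- jaw_b: Middle jaw, same as jaw_a
- jaw_c: Rear jaw, same as jaw_a
- pusher: T-shaped pusher 200 mm long, 0.35 kg, lying flat, 26 mm high. Origin mid-length on its underside; x towards the head. x=0 to 100 mm: steel shank 16 wide, ending in a cross head (x=84 to 100, 46 wide, 24 high, flat front face). x=-100 to 0: light wooden handle 28 wide. Centre of mass near x=55 mm. At the start the whole handle is in the holster, the steel half sticks out
- pusher_head (a point): Centre of the flat front face of the pusher's head
- pusher_handle (a point): Middle of the pusher's wooden handle, 13 mm above its underside
- holster: Fixed grey sheet-metal sleeve on the bench, 105 mm deep, 50 mm wide and 38 mm high outside, 42 mm wide and 34 mm high inside. Origin on the bench in the middle of its open mouth; x points out of the mouth (the pusher is drawn out this way by at least 105 mm), z up
- sleeve: Bystander: steel sleeve, 76 mm across, 55 mm high, standing; leave it alone
- coupling: Bystander: brass hose coupling, 36 mm across, 60 mm high, standing; leave it alone
- hard_jaw: Bystander: stepped dark steel jaw, 75 x 36 x 47 mm; leave it alone
- chuck_key: Bystander: T-shaped chuck key, 120 mm long, lying; leave it alone
- wire_brush: Bystander: brush about 190 mm long lying on the bench; leave it alone
- paste_jar: Bystander: jar 70 mm across, 80 mm high; leave it alone
There are look-alikes about, which are no part of the job. What is shaped like the pusher but green or purple is not meant. Of the things shaped like the stop, the steel one is meant.

How it is judged:
By the outcome, as a careful person would: the job done as asked, in the order asked, and still so for the second after the job is handed in, with the robot touching nothing.
It also fails if it takes over 70 s, if anything falls off the work surface, if the arm or the gripper's body presses on something with over 40 N, if the wrist force passes 120 N, or if a joint passes its speed limit or range.

## Robot

A 6-joint arm with a two-finger parallel gripper is mounted at the origin on the work surface. World frame = base frame: x ahead of the robot, y to its left, z up, the work surface at z = 0. Lengths are in m, angles in rad, forces in N, time in s.
With the tool pointing down it reaches from about 0.2 to 0.875 m from the base axis. Payload 3.4 kg.
Tool frame: the origin (TCP) lies between the finger pads; the fingertips stand 25 mm ahead of it and the grasp point (between the pads) lies 6 mm ahead of it (r.nose_length is the z of the fingertips in the tool frame, in m); z points along the fingers, y is the line along which they close (so a half turn about z gives the same grasp; the last joint's range is limited). The gripper opens to 94 mm and grips with 3 to 60 N. Pads are 16 mm wide; open, the fingers measure 119 mm over their backs; the gripper's body (75 mm by 177 mm) begins 78 mm behind the grasp point.
Start: joints at [1.115, 0.276, 1.505, -0, 1.361, -0.121], TCP at [0.189, 0.543, 0.23] pointing down, gripper open.
Joint ranges: [-2.89, 2.89], [-0.75, 2.08], [0.22, 2.7], [-1.18, 4.32], [0.11, 2.71], [-2.7, 2.7]. Speed limits (rad/s): [2.57, 2.57, 3.14, 3.14, 3.14, 3.14].

## Interface

Orientations are given as a unit quaternion [w, x, y, z].
In Python, from plant import r, gripper_to, inverse_kinematics, vision, models, telemetry gives the robot as it stands. Calls block until the motion is done:
- r.move_to(position, orientation): joint-space move of the TCP to a pose.
- r.move_l(position, rot=None, vel=0.15, guard=None): straight line of the TCP; rot=None keeps the orientation; vel is the mean speed in m/s. With guard (N) it stops when the force on the tool has changed by that much, and returns True; else False.
- r.movej(angles): joint-space move.
- gripper_to(opening, f_grip=None): finger opening in m; f_grip is the grip in N (None keeps the last); returns when the fingers have stopped.
- r.hold(seconds).
- inverse_kinematics(position, orientation): joint angles nearest the present ones, or None.
- vision.snapshot(name): name is "scene" or "top" or "wrist"; returns the picture (480x640x3 uint8, red, green, blue); there is no depth.
- vision.get_calibration(name): a dict with "fx", "fy", "cx", "cy" (pixels), "D" ([k1, k2, p1, p2, k3] as OpenCV has them; the pictures are not rectified), "position" and "orientation" of the camera in the world. Camera axes: x right, y down, z forward; pixel columns grow to the right and rows downward; lengths in m; the calibration is good to about 2 mm. A picture is of the moment at which its call begins: read the wrist's pose just before it. get_calibration takes no time and is no camera call; for the wrist camera it gives the pose at the moment of the call.
A pose or a line that the arm cannot do raises r.PlanningError and nothing moves.
- r.sign_off(): hands the job in; it is judged then, once.
Trained networks look in the newest picture that a camera, given by its name, has taken for a name from the list of things; names that differ only in an ending like _2 or _b are one class to them, and where a whole thing is asked for, a point or a joint stands for the part that bears it (a point fixed in the world has none). Each returns a list of dicts, best first, with "score" (0 to 1); they miss things now and then, are a little off and sometimes report something else, mostly with a low value. They report only what shows in the picture. A call takes as long as a camera call. They do not tell look-alikes from the thing itself.
- models.boxes_of(thing, camera): "at" ([x, y, z] in m, in world coordinates, good to about 4 mm: the middle of the surface that is visible of it).
- models.regions_of(thing, camera): "pixels" (480x640 bool, what is visible of it).
- models.mark_of(thing, camera): "at" ([x, y, z] in m, in world coordinates, good to about 4 mm: a listed point, or the origin of a listed thing).
Readings, each from a call of its own:
- telemetry.current_t(): time.
- telemetry.current_joints(): joint angles.
- telemetry.current_dq(): joint speeds.
- telemetry.current_joint_efforts(): joint torques, N m.
- telemetry.current_ee_pos(): TCP position.
- telemetry.current_tool_rot(): TCP orientation.
- telemetry.current_wrist_force(): force on the tool from outside, world axes, zero at the start.
- telemetry.current_torque(): the same for the moment, N m.
- telemetry.current_opening(): finger opening in m.
- telemetry.current_finger_force(): force on a finger pad.
Only numpy, scipy, OpenCV 4.12 (cv2) and the standard library are available. Lean on these libraries where they do the work, as an engineer would, in place of code of your own. Each camera call takes 0.05 s, during which the arm holds its last target. There are 200 camera calls.

## Working session

There is one attempt and no reset: what is moved stays moved. The work goes in short steps, each a Python script; the robot and the scene stay as the last script left them, time stands still between calls to the robot, and variables do not carry over. Pictures are saved under pics/ and viewed, at most 10 in all, crops included, and the job is handed in when it is done.

```bash
ls; mkdir -p pics
python3 - <<'E'
from plant import r, vision, models, telemetry
import cv2
for c in ("scene","top"):
    im=vision.snapshot(c); cv2.imwrite(f"pics/{c}0.png",im[:,:,::-1])
    k=vision.get_calibration(c); print(c,k["position"],k["orientation"],k["fx"])
for n in ["tunnel","stop","jaw_a","pusher","pusher_head","holster","sleeve","coupling","hard_jaw","chuck_key","wire_brush","paste_jar"]:
    print(n,[(round(d["score"],2),[round(float(v),3) for v in d["at"]]) for d in models.mark_of(n,"top")][:5])
print(telemetry.current_t())
E
```

```text
pics
scene [ 1.22545114 -0.31655032  0.60143302] [-0.37880283  0.73114159  0.50628644 -0.25615314] 439.54850382575086
top [ 0.41767339 -0.06815121  1.22618552] [-0.04884891  0.71282205 -0.69887522  0.03274053] 470.09416899885036
tunnel [(0.74, [0.512, 0.125, -0.003])]
stop [(0.58, [0.507, 0.383, 0.003]), (0.49, [0.647, 0.308, 0.002]), (0.27, [0.512, -0.101, 0.001])]
jaw_a [(0.85, [0.516, -0.025, 0.006]), (0.72, [0.514, 0.051, 0.001]), (0.71, [0.516, -0.102, -0.0]), (0.68, [0.667, -0.189, -0.001])]
pusher [(0.82, [0.667, -0.19, 0.003]), (0.78, [0.552, -0.51, -0.004]), (0.65, [0.371, -0.281, -0.001])]
pusher_head [(0.9, [0.461, -0.475, 0.015]), (0.85, [0.67, -0.091, 0.013]), (0.75, [0.349, -0.38, 0.009])]
holster [(0.77, [0.669, -0.193, -0.005])]
sleeve [(0.89, [0.685, 0.157, 0.002]), (0.49, [0.508, 0.384, 0.004])]
coupling [(0.62, [0.604, 0.158, -0.002])]
hard_jaw [(0.64, [0.38, -0.019, -0.004])]
chuck_key [(0.74, [0.323, 0.269, 0.001])]
wire_brush [(0.94, [0.768, -0.117, -0.004])]
paste_jar [(0.74, [0.745, 0.242, 0.002])]
0.7
```

View pics/top0.png

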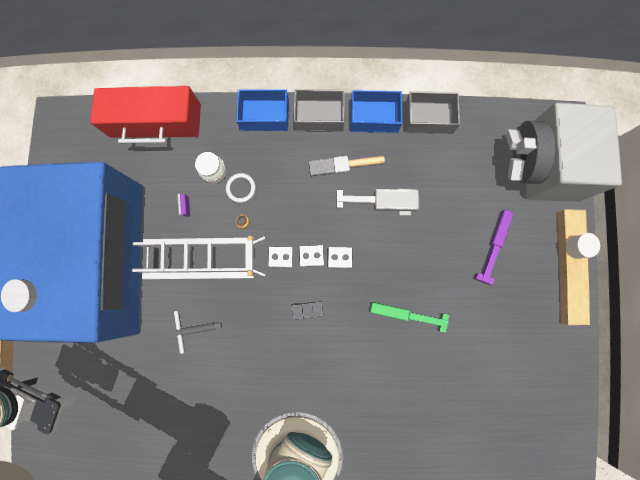

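View pics/scene0.png

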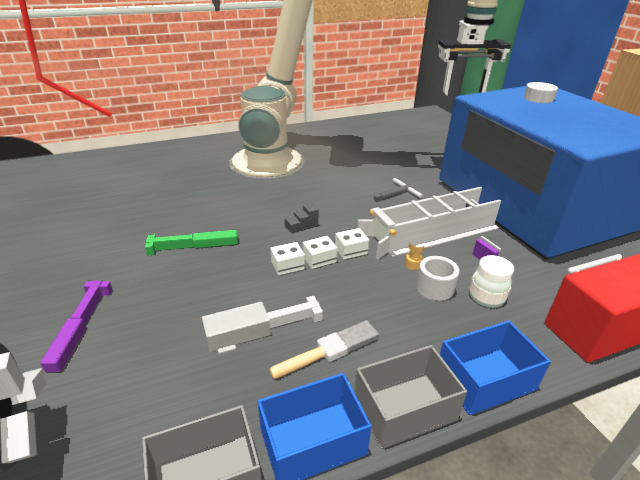

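The top view has three T-shapes. Grey in the holster is at px (355,199), green at (410,317) and purple at (495,247); I choose the grey one, whose head is at px (340,199) pointing left (+y). The tunnel mouth is at px (250,257) and the jaws are at (280,257), (311,256) and (340,257). Of the two stops, the purple block at (183,205) is the look-alike, and the steel one is inside the tunnel near y≈0.383. Next I move the wrist camera in for a close check.

```bash
cat > h.py <<'E'
import numpy as np, cv2
from scipy.spatial.transform import Rotation as R
from plant import r, gripper_to, inverse_kinematics, vision, models, telemetry as T
def quat(u, flip=False):
    """tool down, tool x along the horizontal direction u (closing across u)"""
    x=np.array([u[0],u[1],0.]);x/=np.linalg.norm(x)
    if flip:x=-x
    z=np.array([0,0,-1.]);y=np.cross(z,x)
    q=R.from_matrix(np.c_[x,y,z]).as_quat();return q[[3,0,1,2]]
def ground(px,k,z):
    p=cv2.undistortPoints(np.array(px,float).reshape(-1,1,2),np.array([[k["fx"],0,k["cx"]],[0,k["fy"],k["cy"]],[0,0,1.]]),np.array(k["D"],float)).reshape(-1,2)
    q=k["orientation"];M=R.from_quat([q[1],q[2],q[3],q[0]]).as_matrix()
    d=np.c_[p,np.ones(len(p))]@M.T;o=np.array(k["position"])
    return (o+d*((z-o[2])/d[:,2])[:,None])[:,:2]
def shot(c,f):
    k=vision.get_calibration(c);im=vision.snapshot(c);cv2.imwrite(f"pics/{f}.png",im[:,:,::-1]);return k,im
def rd(a,n=4):return np.round(np.array(a,float),n).tolist()
E
python3 - <<'E'
from h import *
import pickle
for fl in (0,1):
    print(fl,inverse_kinematics([0.6,-0.1,0.35],quat([0,1],fl)))
fl=abs(inverse_kinematics([0.6,-0.1,0.35],quat([0,1],0))[5])>abs(inverse_kinematics([0.6,-0.1,0.35],quat([0,1],1))[5])
q=quat([0,1],fl)
for n,p in (("w1",[0.56,0.05,0.40]),("w2",[0.60,-0.13,0.38])):
    r.move_to(p,q); k,im=shot("wrist",n); print(n,rd(k["position"]))
    o={}
    for t in ["holster","pusher","jaw_a","tunnel"]:
        o[t]=[(d["score"],d["pixels"]) for d in models.regions_of(t,"wrist")]
        print(t,[(round(s,2),int(m.sum()),rd(np.argwhere(m).mean(0)[::-1],0)) for s,m in o[t]])
    print([(m,[(round(d["score"],2),rd(d["at"],3)) for d in models.mark_of(m,"wrist")]) for m in ("pusher_head","holster","tunnel","stop","jaw_a")])
    pickle.dump((k,im,o),open(n+".pkl","wb"))
print(fl,T.current_t())
E
```

```text
0 [-2.79490564e-01  2.89280414e-01  1.19785585e+00 -4.44089210e-16
  1.65445638e+00 -2.79490564e-01]
1 NoneTraceback (most recent call last):
  File "<stdin>", line 5, in <module>
TypeError: 'NoneType' object is not subscriptable
```

Run:
```python
from h import *
import pickle
q=quat([0,1])
for n,p in (("w1",[0.56,0.05,0.40]),("w2",[0.60,-0.13,0.38])):
    r.move_to(p,q); k,im=shot("wrist",n); print(n,rd(k["position"]))
    o={}
    for t in ["holster","pusher","jaw_a","tunnel"]:
        o[t]=[(d["score"],d["pixels"]) for d in models.regions_of(t,"wrist")]
        print(t,[(round(s,2),int(m.sum()),rd(np.argwhere(m).mean(0)[::-1],0)) for s,m in o[t]])
    print([(m,[(round(d["score"],2),rd(d["at"],3)) for d in models.mark_of(m,"wrist")]) for m in ("pusher_head","holster","tunnel","stop","jaw_a")])
    pickle.dump((k,im,o),open(n+".pkl","wb"))
print(T.current_t())
cv2.imwrite("pics/w12.png",np.hstack([cv2.imread("pics/w1.png"),cv2.imread("pics/w2.png")])[:,:, :][::1])
```

```text
w1 [0.5601, 0.1267, 0.5537]
holster [(0.95, 687, [381.0, 351.0]), (0.65, 3349, [458.0, 52.0])]
pusher [(0.77, 1037, [383.0, 307.0]), (0.56, 1072, [209.0, 383.0]), (0.37, 1566, [285.0, 195.0])]
jaw_a [(0.94, 1541, [285.0, 195.0]), (0.81, 1477, [289.0, 245.0]), (0.55, 1458, [288.0, 289.0])]
tunnel [(0.67, 6279, [281.0, 78.0])]
[('pusher_head', [(0.75, [0.35, -0.377, 0.012]), (0.62, [0.67, -0.088, 0.014]), (0.47, [0.462, -0.474, 0.012])]), ('holster', [(0.67, [0.664, -0.192, 0.003])]), ('tunnel', [(0.55, [0.511, 0.124, -0.0])]), ('stop', [(0.76, [0.648, 0.304, -0.002])]), ('jaw_a', [(0.67, [0.517, -0.101, 0.004]), (0.66, [0.51, 0.049, 0.003])])]
w2 [0.6002, -0.0535, 0.5342]
holster [(0.59, 2652, [360.0, 275.0]), (0.54, 260, [248.0, 3.0])]
pusher [(0.9, 1811, [173.0, 269.0]), (0.9, 2009, [296.0, 416.0]), (0.61, 1201, [364.0, 199.0]), (0.47, 2216, [250.0, 59.0])]
jaw_a [(0.74, 1793, [257.0, 177.0]), (0.59, 2292, [250.0, 60.0])]
tunnel [(0.61, 985, [239.0, 12.0])]
[('pusher_head', [(0.72, [0.458, -0.473, 0.014]), (0.6, [0.671, -0.09, 0.011])]), ('holster', [(0.98, [0.665, -0.192, 0.005]), (0.48, [0.382, -0.018, -0.001])]), ('tunnel', [(0.62, [0.513, 0.125, 0.004])]), ('stop', []), ('jaw_a', [(0.98, [0.51, 0.048, -0.001]), (0.64, [0.518, -0.027, -0.001]), (0.62, [0.519, -0.1, 0.005]), (0.57, [0.38, -0.017, -0.005])])]
4.75
```

View pics/w1.png

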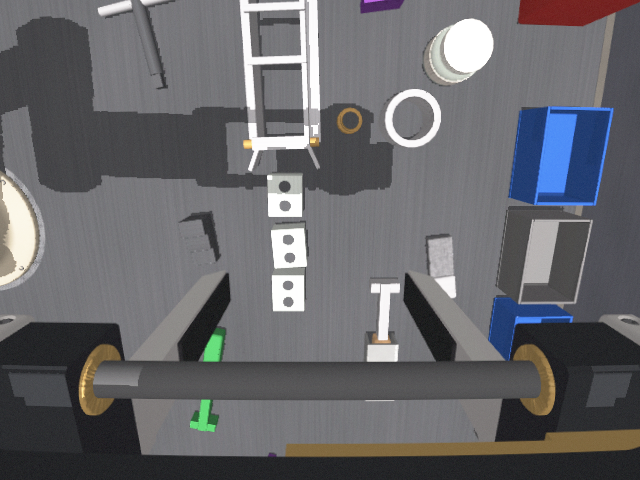

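View pics/w2.png

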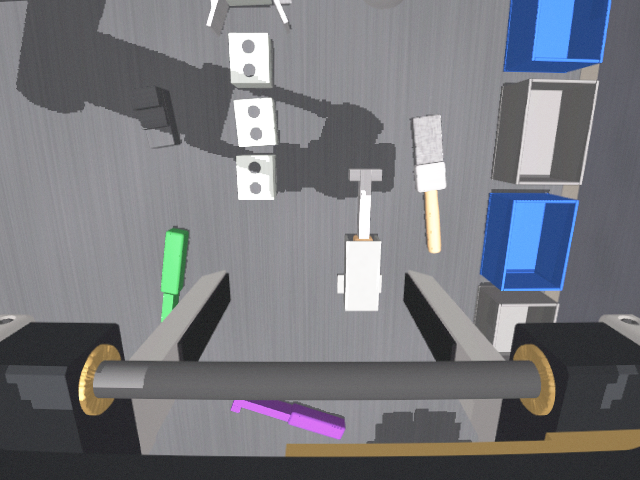

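The pusher in w2 is confirmed: steel head at px (366,175), shank down to (362,238), holster centre at (362,275). The jaw tops are at (250,58), (256,122) and (255,177), and the tunnel rails show in w1 at px x≈250 and 310. Now I measure the axes.

Run:
```python
from h import *
import pickle
k1,i1,o1=pickle.load(open("w1.pkl","rb"));k2,i2,o2=pickle.load(open("w2.pkl","rb"))
g1=i1.min(2);g2=i2.min(2)
def comp(g,th,x0,x1,y0,y1,k,z,amin):
    m=np.zeros_like(g);m[y0:y1,x0:x1]=(g[y0:y1,x0:x1]>th)*255
    for c in cv2.findContours(m,cv2.RETR_EXTERNAL,cv2.CHAIN_APPROX_NONE)[0]:
        if cv2.contourArea(c)<amin: continue
        w=ground(c.reshape(-1,2),k,z)*1000
        (cx,cy),(a,b),t=cv2.minAreaRect(w.astype(np.float32))
        print(z,"c",rd([cx,cy],1),"size",rd([a,b],1),"ang",round(t,1),"px",cv2.boundingRect(c))
print("jaws w2");comp(g2,190,220,290,25,215,k2,.04,500)
print("jaws w1");comp(g1,190,262,310,180,315,k1,.04,500)
for th in(120,190):
    print("pusher w2",th);comp(g2,th,345,385,165,238,k2,.024,150)
print("holster w2");comp(g2,190,341,386,230,312,k2,.038,300)
for lab,m in (("tun",o1["tunnel"][0][1]),):
    ys,xs=np.nonzero(m);print(xs.min(),xs.max(),ys.min(),ys.max())
for y in (20,30,45,80,100,120):
    s=g1[y];b=np.nonzero((s[235:330]>150))[0]+235
    print(y,b.min(),b.max(),''.join('#' if v>200 else '+' if v>150 else '.' for v in s[235:330]))
crop=np.hstack([cv2.resize(i1[0:180,225:345],(480,590)),cv2.resize(i2[155:250,335:395],(310,590))])
cv2.imwrite("pics/crop.png",crop[:,:,::-1])
```

```text
jaws w2
0.04 c [514.7, -98.8] size [49.6, 59.9] ang 0.1 px (236, 155, 38, 45)
0.04 c [517.9, -26.3] size [50.9, 60.3] ang 3.8 px (233, 98, 43, 49)
0.04 c [513.5, 52.5] size [58.3, 50.3] ang 90.0 px (228, 33, 42, 50)
jaws w1
0.04 c [514.4, -98.3] size [59.2, 48.3] ang 89.5 px (272, 275, 32, 36)
0.04 c [517.7, -26.0] size [49.3, 60.5] ang 3.7 px (271, 228, 36, 41)
0.04 c [512.8, 39.7] size [48.6, 33.7] ang 0.0 px (268, 193, 34, 24)
pusher w2 120
0.024 c [669.5, -138.2] size [57.6, 99.8] ang 1.1 px (345, 169, 40, 69)
pusher w2 190
0.024 c [675.7, -138.8] size [98.0, 28.5] ang 89.0 px (359, 170, 23, 68)
holster w2
0.038 c [669.0, -244.2] size [53.7, 108.8] ang 0.0 px (345, 241, 37, 70)
240 320 0 169
20 241 317 ......########+..................................................#####++++#########............
30 242 317 .......########..................................................#####++++#########............
45 243 317 ........########..................................................#####++++########............
80 245 318 ..........########+................................................#####.++#########...........
100 246 319 ...........+########................................................#####.++#########..........
120 249 319 ..............++++++.................................................++++..++++++++++..........
```

View pics/crop.png

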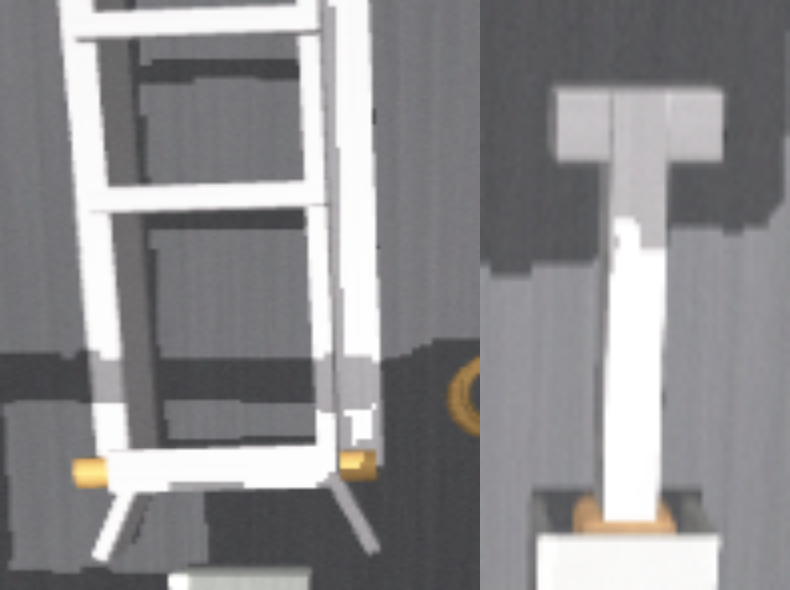

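The crop shows the shank running over the head at 26 mm, higher than the 24 mm head, so the flap cannot catch on it. The rail tops and the shank edges are clear.

Run:
```python
from h import *
import pickle
k1,i1,o1=pickle.load(open("w1.pkl","rb"));k2,i2,o2=pickle.load(open("w2.pkl","rb"))
g1=i1.min(2).astype(float);g2=i2.min(2).astype(float)
def edge(s,x0,x1,sign):
    d=np.diff(s[x0:x1])*sign;d[d<0]=0;return x0+.5+(d*np.arange(len(d))).sum()/d.sum()
L=[];Rr=[]
for y in list(range(14,44))+list(range(68,90)):
    a=edge(g1[y],246,262,-1) if 0 else None
    s=g1[y]
    xl=max(x for x in range(240,262) if s[x]>180)
    xr=min(x for x in range(290,310) if s[x]>180)
    if 5<(y-7)%999 and xr-xl>30: L.append((xl+.5,y));Rr.append((xr-.5,y))
wl=ground(L,k1,.07);wr=ground(Rr,k1,.07)
for w in (wl,wr):
    p=np.polyfit(w[:,1],w[:,0],1);print("dx/dy",round(p[0],4),"x@.125",round(np.polyval(p,.125),4),"x@.373",round(np.polyval(p,.373),4))
P=ground([[365.8,169.5],[364.4,238.7]],k2,.026);print("pusher",rd(P))
C=[]
for y in range(190,236):
    b=[x for x in range(350,380) if g2[y,x]>180]
    if b: C.append(((b[0]+b[-1])/2,y))
w=ground(C,k2,.026);p=np.polyfit(w[:,1],w[:,0],1);print("shank dx/dy",p[0],"x@-.15",np.polyval(p,-.15))
b=ground([[252.0,150],[312,147],[252,138],[312,138]],k1,.076);print("bar",rd(b))
print(ground([[345,175],[387,175],[352,169.5],[352,181]],k2,.024))
```

```text
dx/dy -0.0355 x@.125 0.4821 x@.373 0.4732
dx/dy -0.0294 x@.125 0.5427 x@.373 0.5354
pusher [[0.6688, -0.0893], [0.6701, -0.1896]]
shank dx/dy -0.0002544705674344917 x@-.15 0.6688703794389312
bar [[0.4755, 0.1176], [0.5535, 0.1213], [0.4761, 0.1327], [0.5536, 0.1326]]
[[ 0.63993121 -0.09709838]
 [ 0.69928558 -0.09701141]
 [ 0.64962969 -0.08943064]
 [ 0.65001239 -0.1055095 ]]
```

```bash
cat >> h.py <<'E'
ax=np.array([-0.0325,1.0]);ax/=np.linalg.norm(ax);O=np.array([0.5124,0.125])
lat=np.array([ax[1],-ax[0]])            # towards world +x
def tun(s,l,z):return np.r_[O+s*ax+l*lat,z] # tunnel coordinates -> world
QP=quat([0,1]);QT=quat(ax)
E
python3 - <<'E'
from h import *
gx,gy=0.669,-0.1375
gripper_to(0.05,20)
r.move_to([gx,gy,0.10],QP)
print("down",r.move_l([gx,gy,0.029],vel=0.1,guard=6))
gripper_to(0.0,35);print("open",T.current_opening(),T.current_finger_force())
r.move_l([gx,gy,0.032],vel=0.05)
print("draw",r.move_l([gx,gy+0.125,0.032],vel=0.12,guard=15),T.current_wrist_force())
r.move_l([gx,gy+0.125,0.125],vel=0.2)
k,im=shot("wrist","w3");print(T.current_opening(),T.current_t())
shot("scene","s3")
E
```

```text
down False
open 0.015983846808250338 35.00020086765289
draw False [-0.4816022   0.96806596 -4.38792188]
0.01557643310985431 10.275
```

View pics/s3.png

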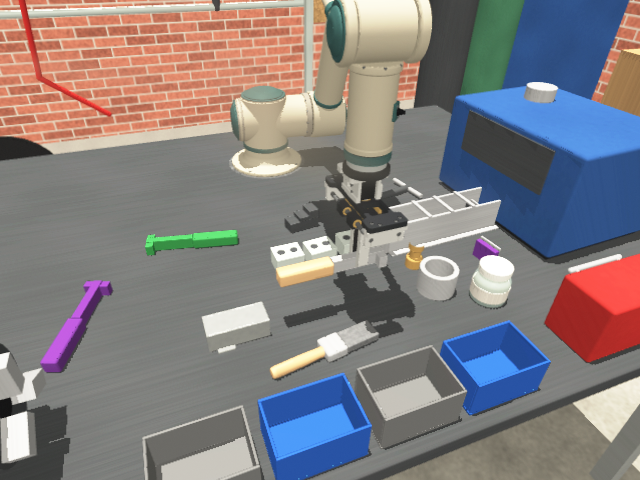

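The wooden handle (px 305,272) is out and level. Now I lay it down behind the row.

Run:
```python
from h import *
s,l=-0.343,-0.004
p=tun(s,l,0.125)
r.move_l([0.64,-0.20,0.125],vel=0.3)
r.move_l(p,rot=QT,vel=0.25)
r.move_l(tun(s,l,0.036),vel=0.12)
print("touch",r.move_l(tun(s,l,0.027),vel=0.02,guard=3),T.current_ee_pos())
gripper_to(0.05);r.hold(0.2)
r.move_l(tun(s,l,0.12),vel=0.2)
r.move_to(tun(-0.40,l,0.30),QT)
k,im=shot("wrist","w4")
for n in("pusher_head","pusher_handle","pusher"):print(n,[(round(d["score"],2),rd(d["at"],3)) for d in models.mark_of(n,"wrist")])
print("expect head",tun(-.295,l,0),"handle",tun(-.445,l,0),T.current_t())
```

```text
touch True [ 0.51991493 -0.21820584  0.0290913 ]
pusher_head [(0.87, [0.458, -0.474, 0.011]), (0.71, [0.518, -0.169, 0.014]), (0.71, [0.35, -0.376, 0.012])]
pusher_handle [(0.79, [0.522, -0.32, 0.015]), (0.71, [0.378, -0.232, 0.015])]
pusher [(0.88, [0.553, -0.511, 0.003]), (0.59, [0.518, -0.27, -0.0]), (0.58, [0.37, -0.275, 0.002])]
expect head [ 0.51798455 -0.16997426  0.        ] handle [ 0.52285698 -0.3198951   0.        ] 15.5417
```

View pics/w4.png

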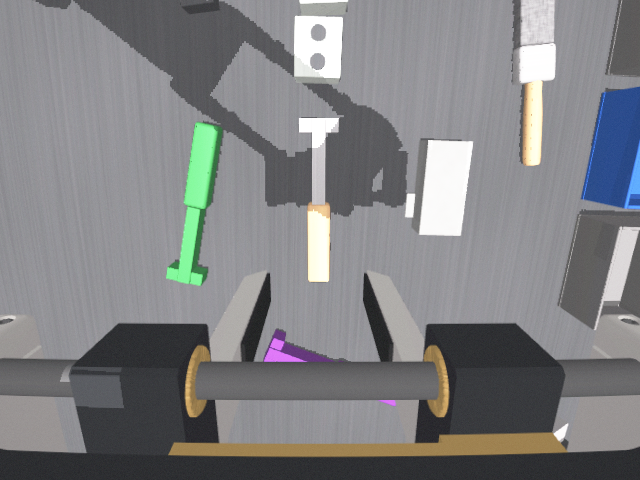

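The pusher lies straight at px (318,120)–(318,280), as expected. Now I re-grip it by the wood and push up to just short of the stop.

Run:
```python
from h import *
l=-0.004
F=lambda:round(float(-np.dot(T.current_wrist_force()[:2],ax)),2)
r.move_l(tun(-.445,l,0.10),vel=0.25)
print("down",r.move_l(tun(-.445,l,0.029),vel=0.1,guard=6))
gripper_to(0.0,50);print(T.current_opening(),T.current_wrist_force())
print(r.move_l(tun(-.402,l,0.0295),vel=0.06,guard=15),F())
print(r.move_l(tun(-.388,0,0.0295),vel=0.03,guard=15),F())
for s in (-.34,-.29,-.24,-.19,-.14,-.10):
    g=r.move_l(tun(s,0,0.0295),vel=0.06,guard=14);print(s,g,rd(T.current_ee_pos(),4),rd(T.current_wrist_force(),1),round(T.current_t(),1))
    if g:break
shot("top","t5");shot("scene","s5")
a=cv2.imread("pics/t5.png")[180:330,120:380];b=cv2.imread("pics/s5.png")[170:320,240:500]
cv2.imwrite("pics/c5.png",cv2.resize(np.vstack([a,b]),(520,600)))
```

```text
down False
0.027484985921457244 [0.38294585 1.1319989  2.43659433]
False -0.89
False 5.44
-0.34 False [0.5241, -0.2164, 0.0296] [0.1, -6.0, -0.5] 20.3
-0.29 False [0.523, -0.1676, 0.0299] [1.0, -9.0, -0.9] 21.3
-0.24 False [0.521, -0.117, 0.0297] [0.9, -7.7, 0.0] 22.3
-0.19 False [0.5191, -0.0668, 0.0296] [0.8, -7.6, 0.2] 23.2
-0.14 False [0.5172, -0.0167, 0.0295] [0.8, -8.3, 0.8] 24.2
-0.1 False [0.5157, 0.0235, 0.0295] [1.3, -7.0, 1.3] 25.0
```

View pics/c5.png

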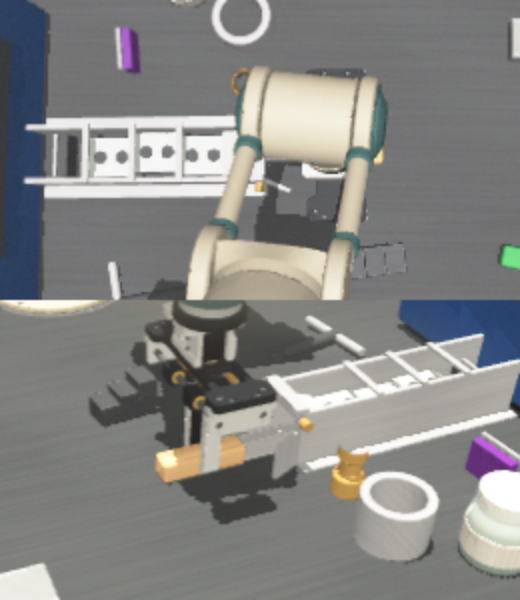

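The three jaws are in the tunnel, closed up and straight (top half of the crop, px 110–215, y≈152). Sliding takes about 8 N. Now I press slowly onto the stop.

Run:
```python
from h import *
S=lambda:round(float(np.dot(T.current_ee_pos()[:2]-O,ax)),4)
F=lambda:round(float(-np.dot(T.current_wrist_force()[:2],ax)),2)
print("start",S(),F())
s=-.10
while s<-.05:
    s+=.004
    g=r.move_l(tun(s,0,0.0295),vel=0.012,guard=9.5)
    print(round(s,4),g,S(),F())
    if g or F()>14:break
for _ in range(3):
    r.hold(0.2);print("hold",S(),F())
print(T.current_wrist_force(),T.current_t())
```

```text
start -0.1015 6.71
-0.096 False -0.0982 9.74
-0.092 False -0.0942 8.3
-0.088 False -0.0902 9.6
-0.084 False -0.0863 8.8
-0.08 False -0.0823 9.89
-0.076 False -0.0783 10.32
-0.072 False -0.0743 9.08
-0.068 False -0.072 15.51
hold -0.072 15.06
hold -0.072 15.7
hold -0.072 15.37
[ -0.63140436 -15.4007881    1.62690388] 29.6083
```

Run:
```python
from h import *
S=lambda:round(float(np.dot(T.current_ee_pos()[:2]-O,ax)),4)
F=lambda:round(float(-np.dot(T.current_wrist_force()[:2],ax)),2)
s=-.068
while F()<18.5 and s<-.064:
    s+=.0005;r.move_l(tun(s,0,0.0295),vel=0.005,guard=8);print(round(s,4),S(),F())
r.hold(0.5);print("pressed",S(),F(),T.current_opening())
# draw back
print(r.move_l(tun(-.20,0,0.0300),vel=0.06,guard=25),F())
print(r.move_l(tun(-.33,0,0.0300),vel=0.12,guard=15),F(),T.current_wrist_force())
gripper_to(0.05);r.hold(0.2)
r.move_l(tun(-.33,0,0.12),vel=0.15)
r.move_to([0.42,-0.30,0.40],QT)
k,im=shot("wrist","w6");shot("top","t6");shot("scene","s6")
for n in("jaw_a","pusher","flap"):print(n,[(round(d["score"],2),rd(d["at"],3)) for d in models.mark_of(n,"top")])
a=cv2.imread("pics/t6.png")[140:340,120:460];b=cv2.imread("pics/s6.png")[150:350,140:480]
cv2.imwrite("pics/c6.png",cv2.resize(np.vstack([a,b]),(510,600)));print(T.current_t())
```

```text
-0.0675 -0.0719 16.78
-0.067 -0.0719 18.73
pressed -0.0719 17.8 0.027539331951596895
True -0.89
False 0.32 [-0.62234975 -0.33778243 -3.29126376]
jaw_a [(0.9, [0.503, 0.233, 0.001]), (0.79, [0.506, 0.352, -0.002]), (0.78, [0.51, 0.294, 0.004])]
pusher [(0.81, [0.551, -0.509, 0.0]), (0.79, [0.52, -0.156, 0.005]), (0.69, [0.37, -0.281, 0.001])]Traceback (most recent call last):
  File "<stdin>", line 15, in <module>
ValueError: it knows: chuck_key, coupling, hard_jaw, holster, jaw, paste_jar, pusher, pusher_handle, pusher_head, sleeve, stop, tunnel, wire_brush
```

Run:
```python
import cv2,numpy as np
a=cv2.imread("pics/t6.png")[140:340,120:460];b=cv2.imread("pics/s6.png")[150:350,140:480]
cv2.imwrite("pics/c6.png",cv2.resize(np.vstack([a,b]),(510,600)))
```

```text
(no output)
```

View pics/c6.png

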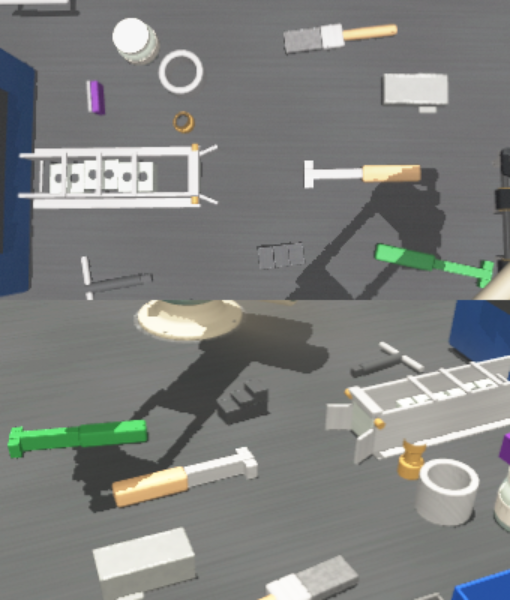

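The row stands closed up against the stop, the flap hangs shut, the pusher lies clear on the bench and the bystanders are where they were.

```bash
python3 -c "
from h import *
print(T.current_t(),T.current_wrist_force());print(r.sign_off())"
```

```text
36.3833 [-0.09300267  0.23680663  0.65593119]
the job is handed in; nothing more can be done
None
```

I handed the job in at about 36 s: the three jaws are closed up on the stop, pressed at roughly 9 N (about 18 N at the wrist, less about 9 N of sliding friction), with the flap shut, the pusher lying on the bench and the other things where they were.

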